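# Zero the kitchen timer and start it as the dough goes in

## Robot

A 7-joint arm with a two-finger parallel gripper is mounted at the origin on the work surface. World frame = base frame: x ahead of the robot, y to its left, z up, the work surface at z = 0. Lengths are in m, angles in rad, forces in N, time in s.
With the tool pointing down it reaches from about 0.4 to 0.9 m from the base axis. Payload 5.6 kg.
Tool frame: the origin (TCP) lies midway between the tips of the shut fingers; the grasp point (between the pads) lies 19 mm behind it; z points along the fingers, y is the line along which they close (so a half turn about z gives the same grasp; the last joint's range is limited). The gripper opens to 92 mm and grips with 3 to 60 N. Pads are 20 mm wide; open, the fingers measure 128 mm over their backs; the gripper's body (75 mm by 189 mm) begins 69 mm behind the grasp point.
Start: joints at [-1.269, 0.468, -0.012, 1.603, 0.006, 1.071, -0.056], TCP at [0.22, 0.612, 0.215] pointing down, gripper open.
Joint ranges: [-2.53, 2.53], [-0.31, 2.02], [-1.57, 1.55], [0.28, 2.44], [-1.29, 4.43], [0.15, 1.84], [-2.92, 2.92]. Speed limits (rad/s): [2.57, 2.57, 3.14, 3.14, 3.14, 3.14, 3.14].

## Interface

Orientations are given as a 3x3 rotation matrix whose columns are the frame's x, y, z axes.
In Python, from station import env, effector, solver, viewer, workorder, search_frame, tip_of gives the robot as it stands. Calls block until the motion is done:
- env.reach(position, orientation): joint-space move of the TCP to a pose.
- env.movel(position, frame=None, rate=0.15): straight line of the TCP; frame=None keeps the orientation; rate is the mean speed in m/s.
- env.goto_joints(angles): joint-space move.
- effector.release() and effector.grasp(squeeze=None): open the fingers fully, or close them until they stop; squeeze is the grip in N (None keeps the last).
- env.pause(seconds).
- solver.inverse_kinematics(position, orientation): joint angles nearest the present ones, or None.
- env.sense(): the state.
- viewer.read_camera(name): name is "side" or "top" or "wrist"; returns (picture, depth): 420x560x3 uint8, red, green, blue; 420x560 float32, m along the optical axis (not along the pixel's ray), 0 where there is no reading.
- viewer.camera_info(name): a dict with "intrinsics" (3x3 intrinsics, pixels), "dist_coeffs" ([k1, k2, p1, p2, k3] as OpenCV has them; the pictures are not rectified), "eye" and "rotation" of the camera in the world; the wrist camera has in their place "T_tool_cam" (4x4, takes a point from camera to tool coordinates, whose origin is the TCP and whose axes are the flange's). Camera axes: x right, y up, looking along -z (the intrinsics and any distortion apply to the point x, -y, -z); pixel columns grow to the right and rows downward; lengths in m; the calibration is good to about 2 mm. A picture is of the moment at which its call begins: read the wrist's pose just before it. camera_info takes no time and is no camera call.
A pose or a line that the arm cannot do raises env.PlanningError and nothing moves.
- workorder.finish_job(): hands the job in; it is judged then, once.
Trained networks look in the newest picture that a camera, given by its name, has taken for a name from the list of things; names that differ only in an ending like _2 or _b are one class to them, and where a whole thing is asked for, a point or a joint stands for the part that bears it (a point fixed in the world has none). Each returns a list of dicts, best first, with "score" (0 to 1); they miss things now and then, are a little off and sometimes report something else, mostly with a low value. They report only what shows in the picture. A call takes as long as a camera call. They do not tell look-alikes from the thing itself.
- search_frame(camera, name): "at" ([x, y, z] in m, in world coordinates, good to about 4 mm: the middle of the surface that is visible of it).
- tip_of(camera, name): "at" ([x, y, z] in m, in world coordinates, good to about 4 mm: a listed point, or the origin of a listed thing).
The state is a dict: "t": time; "joint_positions": joint angles; "joint_velocities": joint speeds; "tau": joint torques, N m; "ee_pos": TCP position; "tcp_rot": TCP orientation; "wrist_force": force on the tool from outside, world axes, zero at the start; "moment": the same for the moment, N m; "gripper_width": finger opening in m; "grasp_force": force on a finger pad.
Only numpy, scipy, OpenCV 4.12 (cv2) and the standard library are available. Lean on these libraries where they do the work, as an engineer would, in place of code of your own. Each camera call takes 0.05 s, during which the arm holds its last target. There are 200 camera calls.

## Task

The dough is in the mixer and the white kitchen timer has to count up from nothing: clear it by pressing its two round lilac keys down together, one fingertip on each, hold both right down for three seconds and let both come up again. Then press the green bar in front of them right down for a moment to start the timer, let it come up and draw the hand away. The timer stays where it lies, neither picked up nor pushed along the counter, never press one lilac key alone, and leave the bowl, jar, sifter, cup and brush where they stand.

Things in the scene. Friction and masses are not known exactly. Their poses are not given: they have to be found in the camera images.
- timer: White kitchen timer loose on rubber feet, about 0.4 kg, 130 mm deep (x, 60 of it in front of the origin) by 124 wide (y), yaw within 0.5 of 0. Origin: middle, at counter height; z up, front is -x. Flat key deck 22 mm up; from 20 mm along +x a tilted grey display rises to 46 mm. Keys: two round lilac side by side, a green bar nearer the front.
- minute_key_top (a point): Centre of the top of the left round lilac key (24 mm across), 27 mm along the timer's +y from its middle line, 31 mm above the counter when up, 9 mm proud of the deck. The two lilac keys are 54 mm apart between centres (30 mm between inner edges, 78 mm over outer edges). Moves down with the key; axes as the timer's.
- second_key_top (a point): Centre of the top face of the right-hand round lilac key, the same as the other one, 27 mm along the timer's -y from its middle line.
- start_bar_top (a point): Centre of the top face of the green start bar, 20 mm (timer's x) by 58 mm (timer's y), on the timer's middle line 37 mm in front (-x) of the line through the lilac keys; top face 31 mm above the counter when up.
- minute_key (a joint): Travel of the left-hand lilac key in m: 0 up, 0.005 right down on its stop. It needs about 1.2 N to start and 4.2 N to go right down (so about 8.5 N for both lilac keys), and springs back when let go. Beyond 0.0035 it counts as down.
- second_key (a joint): Travel of the right-hand lilac key, the same.
- start_bar (a joint): Travel of the green bar in m: 0 up, 0.005 right down, the same spring (4.2 N right down). Beyond 0.0035 it counts as down.
- bowl: Green glass bowl, 170 mm across the rim, 75 mm tall; origin under its centre. Stands in one of the three places in front of the robot, at least 240 mm from the timer's origin. Not to be moved.
- jar: White ceramic jar with a blue band and a hinged lid with a blue knob, 88 mm across, 104 mm tall; origin under its centre. Stands in another of the three places. Not to be moved.
- sifter: Steel flour sifter, 104 mm across, 85 mm tall, loop handle; origin under its centre; stands in the row behind. Not to be moved.
- cup: Steel measuring cup with a handle, 76 mm across, 65 mm tall; origin under its centre; stands in the row behind. Not to be moved.
- brush: Pastry brush 170 mm long lying flat, handle away from the robot, in the row behind. Not to be moved.
There are look-alikes about, which are no part of the job. Of the things shaped like the timer, the white one is meant.

How it is judged:
On the way, in this order (a step that is already met when the one before it is completed fails the run):
1. both lilac keys are held right down together by the fingers for two and a half seconds (value of joint each of minute_key, second_key above 0.0035 m and contact force between the fingers and timer above 1 N), for 2.5 s.
2. both lilac keys are let up, with the green bar still up (value of joint each of minute_key, second_key, start_bar below 0.001 m), for 0.1 s.
3. the green bar is pressed right down by the fingers with both lilac keys up (value of joint start_bar above 0.0035 m and value of joint each of minute_key, second_key below 0.001 m and contact force between the fingers and timer above 1 N), for 0.1 s.
At the end, for the whole second after the job is handed in: After the hold (both lilac keys 2.5 s beyond 3.5 mm of 5) and the press of the bar, all three keys are up within 1 mm, the timer lies flat and still within 25 mm of its start, and the bowl, jar, sifter, cup and brush are within 30 mm of theirs (all of step 2 and distance of timer from where it was at the start of the episode below 0.025 m and angle between timer's own z axis and vertical below 0.1 rad and linear speed of timer below 0.02 m/s and distance of each of bowl, jar, sifter, cup, brush from where it was at the start of the episode below 0.03 m); the robot touches nothing.
It fails at once if one lilac key pressed down while the other is up ((value of joint minute_key above 0.0035 m and value of joint second_key below 0.0007 m) or (value of joint second_key above 0.0035 m and value of joint minute_key below 0.0007 m)).
It fails at once if the green bar pressed down while a lilac key is down (value of joint start_bar above 0.0025 m and value of joint any of minute_key, second_key above 0.0025 m).
It fails at once if the timer lifted, tipped or pushed away (height (world z) of timer above 0.012 m or angle between timer's own z axis and vertical above 0.2 rad or distance of timer from where it was at the start of the episode above 0.025 m).
It fails at once if a bystander moved, knocked over or picked up (distance of any of bowl, jar, sifter, cup, brush from where it was at the start of the episode above 0.03 m).
It also fails if it takes over 64 s, if anything falls off the work surface, if the arm or the gripper's body presses on something with over 40 N, if the wrist force passes 120 N, or if a joint passes its speed limit or range.

## Working session

There is one attempt and no reset: what is moved stays moved. The work goes in short steps, each a Python script; the robot and the scene stay as the last script left them, time stands still between calls to the robot, and variables do not carry over. Pictures are saved under pics/ and viewed, at most 10 in all, crops included, and the job is handed in when it is done.

```bash
ls; mkdir -p pics; python3 - <<'E'
from station import *
import cv2
for c in ("top","side"):
    p,d=viewer.read_camera(c); cv2.imwrite(f"pics/{c}0.png",p[:,:,::-1])
    for n in ("timer","minute_key_top","second_key_top","start_bar_top"):
        print(c,n,[(r["score"],[round(float(v),3) for v in r["at"]]) for r in tip_of(c,n)])
    i=viewer.camera_info(c);print(i)
print(env.sense())
E
```

```text
pics
top timer [(0.91, [0.331, -0.1, -0.004]), (0.9, [0.342, 0.133, 0.0]), (0.84, [0.521, -0.021, -0.001])]
top minute_key_top [(0.55, [0.298, -0.098, 0.032]), (0.47, [0.531, 0.003, 0.029]), (0.43, [0.348, 0.162, 0.031])]
top second_key_top [(0.64, [0.518, -0.046, 0.026]), (0.6, [0.34, 0.109, 0.033]), (0.42, [0.354, -0.107, 0.032])]
top start_bar_top [(0.89, [0.31, 0.136, 0.035]), (0.82, [0.32, -0.137, 0.03]), (0.58, [0.487, -0.017, 0.028]), (0.46, [0.522, -0.019, -0.003])]
{'intrinsics': array([[447.03502409,   0.        , 274.34166447],
       [  0.        , 447.03502409, 208.3245178 ],
       [  0.        ,   0.        ,   1.        ]]), 'dist_coeffs': array([-0.03501879,  0.        ,  0.        ,  0.        ,  0.        ]), 'eye': array([ 0.47501662, -0.00153018,  0.88521687]), 'rotation': array([[-0.00238683,  0.99680845, -0.0797948 ],
       [-0.99992714, -0.00143482,  0.01198587],
       [ 0.01183313,  0.07981759,  0.99673925]])}
side timer [(0.75, [0.522, -0.044, 0.029]), (0.74, [0.326, -0.099, 0.003]), (0.73, [0.348, 0.134, 0.001]), (0.67, [0.741, 0.137, 0.003]), (0.63, [0.5
[... 991 characters left out ...]
6]), 'joint_velocities': array([-0.00107535, -0.00254569,  0.0012777 , -0.0006169 , -0.00162977,
       -0.00043417,  0.00068638]), 'tau': array([-1.08476812e-03, -5.19968820e+01, -1.24808241e-02, -2.43841571e+01,
       -5.65515971e-02,  1.19785988e-02,  3.52780683e-05]), 'ee_pos': array([0.21975756, 0.61169143, 0.2145681 ]), 'tcp_rot': array([[-9.41113836e-01,  3.38089850e-01,  3.64535646e-05],
       [ 3.38089847e-01,  9.41113835e-01, -6.99559386e-05],
       [-5.79583468e-05, -5.35119216e-05, -9.99999997e-01]]), 'wrist_force': array([ 0.26859577, -0.24022641, -0.25099896]), 'moment': array([-0.01887883,  0.03584275,  0.00657434]), 'grasp_force': 0.0, 'gripper_width': 0.09224502869355684}
```

View pics/top0.png

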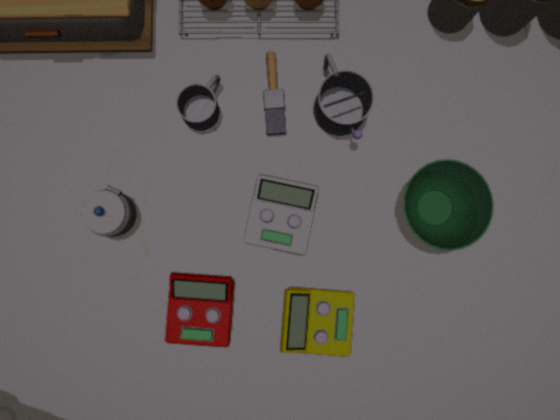

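View pics/side0.png

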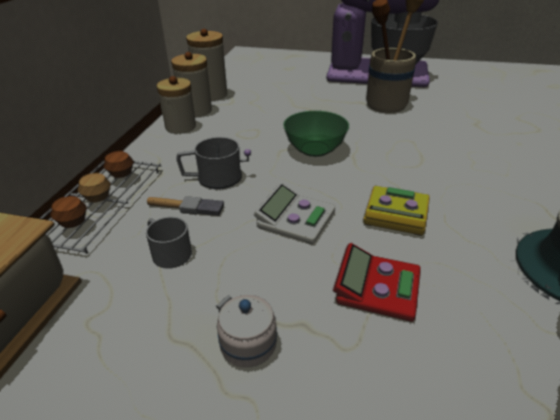

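The three timer-shaped things in the top picture are white at (282,214), red at (200,310) and yellow at (318,321). The white one is the target: its lilac keys are at (267,215) and (294,221), and its bar is at (277,237). Next I'll check what the gripper can do and crop in close.

View pics/crop.png

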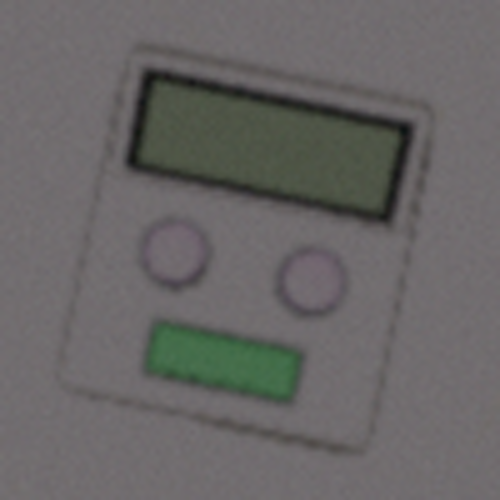

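The crop confirms it: a white body, lilac keys at about full-frame (267,215) and (294,221), a green bar at (277,237), and the display on the far side. The gripper has no width command. Shut, the fingers measure about 36 mm over their backs (128−92), which spans the 30 mm gap between the keys with about 3 mm on each. I'll shut them, hover and measure both the keys and the fingertips.

```bash
cat > h.py <<'E'
from station import *
import numpy as np, cv2
def R_of(ty):
    y=np.array([ty[0],ty[1],0.]);y/=np.linalg.norm(y);z=np.array([0,0,-1.])
    return np.column_stack([np.cross(y,z),y,z])
def cam(name,s=None):
    i=viewer.camera_info(name)
    if name!="wrist": return i,np.array(i["eye"]),np.array(i["rotation"])
    T=np.eye(4);T[:3,:3]=s["tcp_rot"];T[:3,3]=s["ee_pos"];T=T@i["T_tool_cam"]
    return i,T[:3,3],T[:3,:3]
def on_plane(c,uv,z):
    i,e,R=c
    n=cv2.undistortPoints(np.array([[uv]],float),i["intrinsics"],i["dist_coeffs"])[0,0]
    d=R@np.array([n[0],-n[1],-1.]); return e+d*(z-e[2])/d[2]
def project(c,P):
    i,e,R=c; q=(np.atleast_2d(P)-e)@R*np.array([1,-1,-1])
    return cv2.projectPoints(q,np.zeros(3),np.zeros(3),i["intrinsics"],i["dist_coeffs"])[0][:,0]
def blobs(img,c,roi_xy,amin,z=.031,rad=.09):
    """lilac and green blobs near roi_xy (world), by centroid on the key-top plane"""
    lab=cv2.cvtColor(cv2.GaussianBlur(img,(5,5),0),cv2.COLOR_RGB2LAB).astype(int)
    hsv=cv2.cvtColor(cv2.GaussianBlur(img,(5,5),0),cv2.COLOR_RGB2HSV).astype(int)
    h,s=hsv[...,0],hsv[...,1]
    out={}
    for n,m in (("lilac",(h>120)&(h<172)&(s>22)),("green",(h>45)&(h<80)&(s>90))):
        k,_,st,ce=cv2.connectedComponentsWithStats(m.astype(np.uint8))
        r=[]
        for j in range(1,k):
            if st[j,4]<amin: continue
            P=on_plane(c,ce[j],z)
            if np.hypot(*(P[:2]-roi_xy))<rad: r.append((int(st[j,4]),ce[j].round(1).tolist(),P.round(4).tolist()))
        out[n]=sorted(r,reverse=True)[:4]
    return out
E
python3 - <<'E'
from h import *
p=cv2.cvtColor(cv2.imread("pics/top0.png"),cv2.COLOR_BGR2RGB)
roi=np.array([.521,-.02])
print(blobs(p,cam("top"),roi,30))
p=cv2.cvtColor(cv2.imread("pics/side0.png"),cv2.COLOR_BGR2RGB)
print(blobs(p,cam("side"),roi,30))
ty=np.array([-np.sin(-.25),np.cos(-.25)]);R=R_of(ty)
effector.grasp(10)
env.reach([.52,-.02,.16],R)
s=env.sense();p,d=viewer.read_camera("wrist")
print(s["t"],s["ee_pos"],s["gripper_width"],s["joint_positions"].round(2),s["wrist_force"])
cv2.imwrite("pics/w1.png",p[:,:,::-1]);np.save("w1.npy",d)
c=cam("wrist",s);print(blobs(p,c,roi,60),c[0]["T_tool_cam"],c[0]["intrinsics"])
E
```

```text
{'lilac': [], 'green': [(172, [276.6, 236.6], [0.4892, -0.0159, 0.031])]}
{'lilac': [(85, [293.2, 217.6], [0.5321, 0.0109, 0.031]), (74, [303.9, 203.5], [0.5208, -0.0413, 0.031])], 'green': [(124, [315.0, 215.4], [0.4905, -0.0061, 0.031])]}
4.3333 [ 0.5202051  -0.0190375   0.15999992] 0.0003237100535209729 [-0.42  0.33  0.48  1.99 -0.2   0.86  1.49] [ 0.07145079  0.6058582  -0.07058198]
{'lilac': [(651, [247.4, 210.7], [0.5186, -0.0473, 0.031]), (643, [311.4, 208.3], [0.5297, 0.0049, 0.031])], 'green': [(701, [271.8, 170.5], [0.491, -0.0191, 0.031]), (154, [273.1, 156.7], [0.4805, -0.0153, 0.031])]} [[-1.96716064e-04  9.72097008e-01  2.34579131e-01  6.62854187e-02]
 [ 9.99999735e-01  3.55508319e-04 -6.34636854e-04 -2.02345574e-04]
 [-7.00323419e-04  2.34578944e-01 -9.72096821e-01 -1.70699217e-01]
 [ 0.00000000e+00  0.00000000e+00  0.00000000e+00  1.00000000e+00]] [[369.39351757   0.         280.77274107]
 [  0.         369.39351757 211.45232155]
 [  0.           0.           1.        ]]
```

View pics/w1.png

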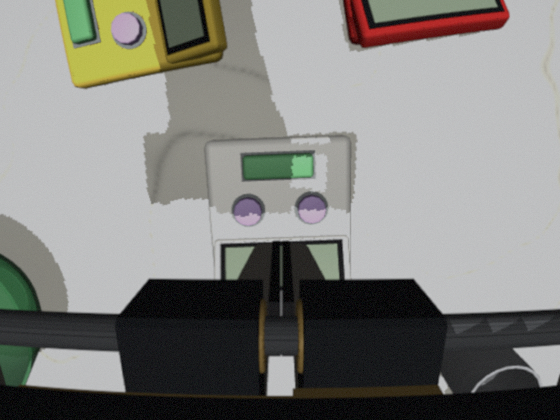

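The picture shows the white timer's lilac keys at (247,211) and (312,208), its bar at (278,166), and the shut dark fingers ending near (281,245). Now I'll enlarge the fingertips and overlay the expected 36 × 20 mm footprint.

```bash
python3 - <<'E'
from h import *
s=env.sense();c=cam("wrist",s);R=s["tcp_rot"];P=s["ee_pos"]
loc=np.array([[x,y,0] for x in(-.01,0,.01) for y in (-.018,0,.018)])
uv=project(c,P+loc@R.T);print(uv.round(1).tolist())
p=cv2.imread("pics/w1.png").astype(float);d=np.load("w1.npy")
g=np.clip((p/255)**.45*255,0,255).astype(np.uint8)
k=5;x0,y0=210,195
z=cv2.resize(g[y0:y0+110,x0:x0+150],None,fx=k,fy=k,interpolation=cv2.INTER_CUBIC)
for u,v in uv: cv2.circle(z,(int((u-x0)*k),int((v-y0)*k)),3,(0,0,255),-1)
cv2.imwrite("pics/w1c.png",z)
for r in (238,242,246,250,256,262,270,278,284): print(r,(d[r,236:328:4]*1000).astype(int).tolist())
E
```

```text
[[245.0, 279.7], [281.0, 279.8], [317.0, 279.7], [244.4, 261.0], [281.0, 261.0], [317.5, 260.9], [243.9, 241.7], [281.0, 241.7], [318.0, 241.6]]
238 [322, 323, 0, 322, 321, 321, 321, 323, 321, 323, 321, 322, 322, 321, 321, 321, 319, 321, 321, 320, 318, 320, 319]
242 [321, 321, 319, 320, 320, 319, 318, 320, 318, 176, 178, 176, 176, 175, 319, 319, 318, 318, 318, 317, 318, 319, 318]
246 [319, 319, 319, 318, 319, 172, 172, 172, 172, 170, 170, 175, 171, 170, 172, 173, 173, 174, 315, 316, 318, 316, 317]
250 [317, 318, 316, 315, 168, 167, 166, 166, 166, 165, 163, 174, 166, 165, 167, 166, 166, 166, 167, 316, 315, 315, 316]
256 [317, 315, 316, 315, 158, 158, 159, 158, 160, 157, 159, 175, 156, 158, 159, 160, 159, 159, 159, 159, 315, 313, 315]
262 [315, 314, 314, 152, 152, 150, 150, 152, 151, 151, 151, 175, 149, 152, 149, 150, 150, 150, 151, 151, 314, 313, 314]
270 [313, 314, 142, 142, 143, 143, 142, 142, 142, 143, 143, 174, 143, 143, 142, 141, 143, 142, 141, 142, 142, 143, 312]
278 [312, 134, 134, 134, 134, 133, 133, 134, 134, 135, 135, 176, 135, 135, 134, 135, 133, 134, 135, 133, 135, 134, 135]
284 [80, 81, 80, 80, 80, 80, 80, 129, 128, 130, 129, 175, 130, 131, 130, 128, 79, 79, 80, 80, 79, 80, 79]
```

View pics/w1c.png

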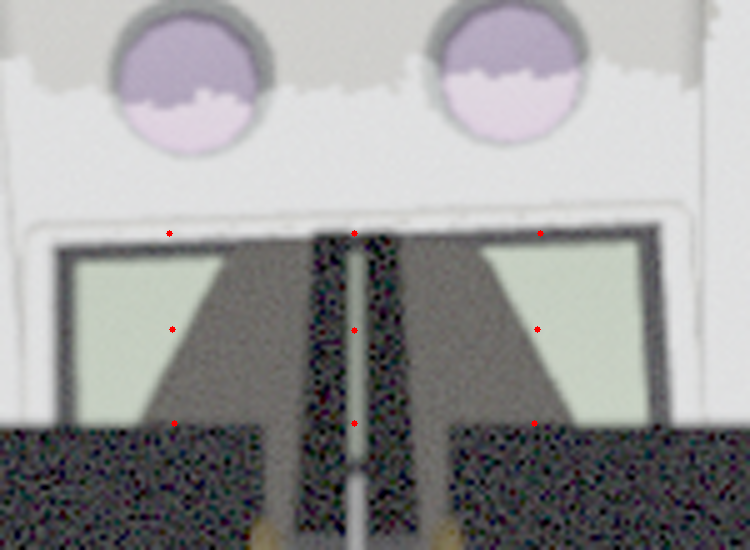

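The tips taper: shut, they are only about ±12 mm wide at the ends, which is narrower than the 30 mm gap. Fully open, they are 92 mm apart, which is wider than the 78 mm over the keys. So neither state can press both tops.

The workable way is to close one fingertip on the outer side of each key, pushing both down together by friction, then let them rise together. I'll hover low with the fingers open and take one close look.

```bash
python3 - <<'E'
from h import *
m,s2=np.array([.5297,.0049]),np.array([.5186,-.0473])
mid=(m+s2)/2;R=R_of(m-s2)
effector.release()
env.movel([*mid,.075],R)
s=env.sense();p,d=viewer.read_camera("wrist");c=cam("wrist",s)
b=blobs(p,c,mid,100);print(s["t"],s["ee_pos"],s["gripper_width"],s["wrist_force"].round(2));print(b)
for (_,uv,P) in b["lilac"]+b["green"]:
    u,v=map(int,uv);dd=np.median(d[v-2:v+3,u-2:u+3]);n=cv2.undistortPoints(np.array([[uv]]),c[0]["intrinsics"],c[0]["dist_coeffs"])[0,0]
    print("depth pt",(c[1]+c[2]@(dd*np.array([n[0],-n[1],-1]))).round(4))
for n in("minute_key_top","second_key_top","start_bar_top"): print(n,[(r["score"],np.round(r["at"],4)) for r in tip_of("wrist",n)][:2])
g=(np.clip((p/255.)**.6*255,0,255)).astype(np.uint8)
cv2.imwrite("pics/w2.png",g[:,:,::-1])
E
```

```text
6.475 [ 0.52457851 -0.02141789  0.0754403 ] 0.09201298897270614 [ 0.72  0.53 -0.19]
{'lilac': [(1214, [237.3, 233.4], [0.5185, -0.0472, 0.031]), (1021, [324.7, 235.1], [0.5307, 0.0046, 0.031])], 'green': [(2503, [280.8, 175.3], [0.4892, -0.0139, 0.031])]}
depth pt [ 0.5183 -0.0471  0.0316]
depth pt [0.5305 0.0046 0.0315]
depth pt [ 0.4891 -0.0139  0.0319]
minute_key_top [(0.6, array([0.5313, 0.0047, 0.0351]))]
second_key_top [(0.95, array([ 0.5203, -0.0437,  0.033 ]))]
start_bar_top [(0.73, array([ 0.4866, -0.0176,  0.0313]))]
```

View pics/w2.png

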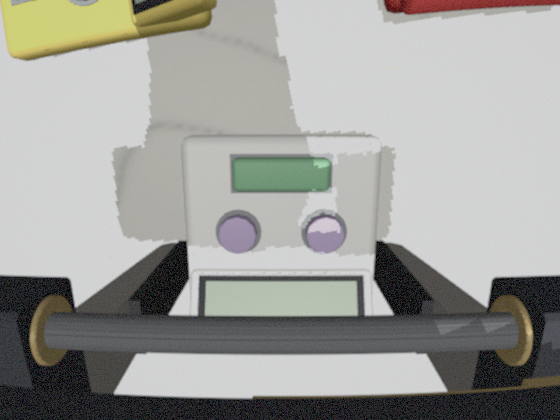

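The picture shows the keys at (237,233) and (325,235) and the bar at (281,175), with an open finger either side of the keys. Measured, the keys are 53 mm apart with tops at z ≈ 0.0315, and the bar is 36 mm in front, all matching the description. Next I'll descend and grip the outer sides of the keys.

```bash
cat >> h.py <<'E'
M,S=np.array([.5306,.0046]),np.array([.5184,-.0472])
MID=(M+S)/2; RK=R_of(M-S); BAR=np.array([.4889,-.0135])
def show(t):
    s=env.sense();print(t,round(s["t"],2),s["ee_pos"].round(4),round(s["gripper_width"],4),round(s["grasp_force"],1),s["wrist_force"].round(2));return s
E
python3 - <<'E'
from h import *
show("hover")
env.movel([*MID,.035],RK,rate=.05);show("35")
env.movel([*MID,.0262],RK,rate=.02);show("down")
effector.grasp(25);show("grip")
E
```

```text
hover 6.67 [ 0.5248 -0.0211  0.076 ] 0.0919 0.0 [-0.74 -0.52  0.38]
35 7.62 [ 0.5247 -0.0214  0.0352] 0.0921 0.0 [-0.45  0.67 -0.6 ]
down 8.22 [ 0.5245 -0.0214  0.0261] 0.0921 0.0 [-0.12 -0.52  0.39]
grip 8.61 [ 0.5246 -0.0213  0.0263] 0.0757 25.0 [-0.47  0.25  1.71]
```

```bash
python3 - <<'E'
from h import *
z0=env.sense()["ee_pos"][2]
for dz in (.0015,.003,.0042):
    env.movel([*MID,.0262-dz],RK,rate=.01);show(dz)
env.pause(.3);show("hold")
p,d=viewer.read_camera("wrist");s=env.sense();c=cam("wrist",s)
for n,q in(("M",M),("S",S),("deck",MID)):
    u,v=map(int,project(c,[*q,.027])[0]);print(n,u,v)
    dd=d[v-3:v+4,u-3:u+4];dd=np.median(dd[dd>0]);n_=cv2.undistortPoints(np.array([[[u,v]]],float),c[0]["intrinsics"],c[0]["dist_coeffs"])[0,0]
    print((c[1]+c[2]@(dd*np.array([n_[0],-n_[1],-1]))).round(4))
E
```

```text
0.0015 8.91 [ 0.5246 -0.0213  0.0248] 0.0756 25.0 [-0.32 -0.21  2.7 ]
0.003 9.21 [ 0.5246 -0.0213  0.0233] 0.0758 25.0 [-1.41 -0.2   6.03]
0.0042 9.47 [ 0.5246 -0.0213  0.0224] 0.0757 26.1 [-2.48 -0.34  8.49]
hold 9.78 [ 0.5246 -0.0213  0.0224] 0.076 26.1 [-2.32  0.71  8.82]
M 336 264
[0.5303 0.0045 0.0276]
S 225 264
[ 0.518  -0.0473  0.0278]
deck 280 264
[ 0.526  -0.0221  0.0225]
```

Both keys move down together, by about 3.9 mm on depth. I'll push a little further for margin, then hold.

```bash
python3 - <<'E'
from h import *
env.movel([*MID,.0212],RK,rate=.01);show("deeper");env.pause(.2);show("deeper")
p,d=viewer.read_camera("wrist");s=env.sense();c=cam("wrist",s)
for q,z in((M,.027),(S,.027),(MID,.022)):
    u,v=map(int,project(c,[*q,z])[0]);dd=d[v-4:v+5,u-4:u+5];dd=dd[dd>0].mean()
    n_=cv2.undistortPoints(np.array([[[u,v]]],float),c[0]["intrinsics"],c[0]["dist_coeffs"])[0,0]
    print((c[1]+c[2]@(dd*np.array([n_[0],-n_[1],-1]))).round(4))
env.pause(3.2);show("held")
E
```

```text
deeper 10.07 [ 0.5246 -0.0213  0.0224] 0.0762 30.2 [-3.92  0.85 17.11]
deeper 10.28 [ 0.5247 -0.0213  0.0224] 0.076 30.2 [-4.13  0.24 16.61]
[0.5297 0.0046 0.0279]
[ 0.518  -0.0472  0.0278]
[ 0.524  -0.0216  0.0226]
held 13.53 [ 0.5247 -0.0213  0.0224] 0.0758 30.2 [-4.62  0.28 17.24]
```

The tips reached the deck at z = 0.0224, with key travel about 3.8 mm. That only just passes the 3.5 mm threshold and isn't right down. I'll let both keys up together, grip 2 mm higher and repeat the hold with full travel.

```bash
python3 - <<'E'
from h import *
env.movel([*MID,.0263],RK,rate=.015);show("up");effector.release();show("open")
env.movel([*MID,.0283],RK,rate=.02)
effector.grasp(40);s=show("grip")
zc=.0283
for dz in (.002,.004,.005,.0055):
    env.movel([*MID,zc-dz],RK,rate=.012);show(dz)
env.pause(.2)
p,d=viewer.read_camera("wrist");s=env.sense();c=cam("wrist",s)
for q,z in((M,.0262),(S,.0262),(MID,.022)):
    u,v=map(int,project(c,[*q,z])[0]);dd=d[v-4:v+5,u-4:u+5];dd=dd[dd>0].mean()
    n_=cv2.undistortPoints(np.array([[[u,v]]],float),c[0]["intrinsics"],c[0]["dist_coeffs"])[0,0]
    print((c[1]+c[2]@(dd*np.array([n_[0],-n_[1],-1]))).round(4))
env.pause(2.9);show("held")
E
```

```text
up 14.02 [ 0.5246 -0.0213  0.0262] 0.0759 25.0 [0.03 0.43 1.86]
open 14.45 [ 0.5244 -0.0213  0.0262] 0.0918 0.0 [-0.57  0.59  0.05]
grip 15.13 [ 0.5245 -0.0213  0.0284] 0.0741 40.0 [-0.56 -0.    2.42]
0.002 15.45 [ 0.5245 -0.0213  0.0264] 0.0741 40.0 [-1.6   0.18  3.77]
0.004 15.77 [ 0.5245 -0.0213  0.0245] 0.0738 40.0 [-1.9   0.94  6.38]
0.005 16.02 [ 0.5246 -0.0213  0.0236] 0.0741 40.0 [-2.63  0.2   8.35]
0.0055 16.27 [ 0.5246 -0.0213  0.0233] 0.0741 40.0 [-2.44  0.53  8.37]
[0.5303 0.0042 0.0266]
[ 0.5182 -0.0472  0.0265]
[ 0.5242 -0.0217  0.0225]
held 19.42 [ 0.5245 -0.0213  0.0232] 0.0738 40.0 [-2.6   1.    8.09]
```

Key tops are now about 4.9 mm down with 8.4 N total, which matches both keys fully down, and they were held for over 3 s. Next I'll let them up, then shut the fingers and press the bar.

```bash
python3 - <<'E'
from h import *
env.movel([*MID,.0284],RK,rate=.015);show("up");effector.release();show("open")
env.movel([*MID,.075],RK,rate=.08)
p,d=viewer.read_camera("wrist");s=env.sense();b=blobs(p,cam("wrist",s),MID,100);print(b)
g=[np.array(P[:2]) for _,_,P in b["green"]];BAR=g[0] if g and np.hypot(*(g[0]-BAR))<.006 else BAR
effector.grasp(10)
env.movel([*BAR,.06],RK);env.movel([*BAR,.034],RK,rate=.05);show("above bar")
for z in (.030,.028,.027,.0262,.0256):
    env.movel([*BAR,z],RK,rate=.015);s=show(z)
    if s["wrist_force"][2]>8: break
env.pause(.5);show("pressed")
E
```

```text
up 19.94 [ 0.5245 -0.0213  0.0283] 0.0739 40.0 [ 0.03 -0.33  1.93]
open 20.39 [ 0.5245 -0.0213  0.0283] 0.0915 0.0 [-0.81 -0.97  0.32]
{'lilac': [(1221, [236.8, 235.0], [0.5181, -0.0472, 0.031]), (998, [324.5, 235.1], [0.5304, 0.0046, 0.031])], 'green': [(2461, [279.0, 175.9], [0.4889, -0.014, 0.031])]}
above bar 23.59 [ 0.4889 -0.0142  0.0338] 0.0004 0.0 [-0.12 -0.59  0.95]
0.03 24.01 [ 0.4894 -0.014   0.0303] 0.0003 0.9 [ 1.45 -0.07  2.27]
0.028 24.29 [ 0.4893 -0.014   0.0281] 0.0003 1.5 [0.11 0.01 2.72]
0.027 24.54 [ 0.4893 -0.014   0.0271] 0.0007 1.8 [1.14 0.09 3.66]
0.0262 24.79 [ 0.4893 -0.014   0.0264] 0.0005 2.4 [0.92 0.38 5.02]
0.0256 25.04 [ 0.4894 -0.014   0.0263] 0.0004 5.5 [ 0.43  0.69 11.28]
pressed 25.54 [ 0.4894 -0.014   0.0263] 0.0002 5.4 [ 0.76  0.35 10.7 ]
```

The bar is on its stop: z stays at 0.0263 while the force climbs past 10 N. I'll draw away and check before handing in.

```bash
python3 - <<'E'
from h import *
env.movel([*BAR,.06],RK,rate=.08);env.movel([*BAR,.20],RK,rate=.15);env.pause(.3);s=show("away")
p,d=viewer.read_camera("wrist");c=cam("wrist",s);print(blobs(p,c,MID,60))
for q in(M,S,BAR,MID):
    u,v=map(int,project(c,[*q,.031])[0]);dd=d[v-3:v+4,u-3:u+4];dd=dd[dd>0].mean()
    n_=cv2.undistortPoints(np.array([[[u,v]]],float),c[0]["intrinsics"],c[0]["dist_coeffs"])[0,0]
    print((c[1]+c[2]@(dd*np.array([n_[0],-n_[1],-1]))).round(4))
E
```

```text
away 27.51 [ 0.4886 -0.0136  0.1995] 0.0003 0.0 [ 0.25 -0.1   0.72]
{'lilac': [(393, [253.4, 234.5], [0.5197, -0.0479, 0.031]), (372, [309.4, 233.4], [0.531, 0.0045, 0.031]), (84, [250.5, 306.2], [0.5928, -0.0698, 0.031])], 'green': [(989, [281.0, 194.9], [0.4882, -0.0133, 0.031])]}
[0.5303 0.0043 0.0317]
[ 0.518  -0.0479  0.0317]
[ 0.4879 -0.0142  0.0318]
[ 0.5269 -0.0224  0.0224]
```

All three keys are up, the timer hasn't moved and the hand is clear, so I'm handing in.

```bash
python3 -c "
from station import *
print(workorder.finish_job())"
```

```text
the job is handed in; nothing more can be done
None
```

I handed the job in: both lilac keys were held fully down for over 3 s, gripped by their outer sides because the fingers couldn't span the tops, and after a first hold reached only about 3.8 mm; they were then let up and the green bar pressed and released, with the timer unmoved, but no verdict came back.

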